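# Steam cap off, cooker lid held at 45 degrees

## Task

This rice cooker boils over, so we want to check its steam vent: tip the steam cap up on its seat by its finger tab, lift it off the lid and lay it gently, right way up, in the parts tray, with the lid still shut. Then raise the cooker's lid by its front handle and hold it open at 45 degrees for the inspection; its spring is out and it falls shut when let go, so finish while still holding it there with the gripper. Leave everything else on the bench where it is.

Things in the scene. Friction and masses are not known exactly. Their poses are not given: they have to be found in the camera images.
- cooker: Small round rice cooker, ivory plastic, 196 mm across, heavy and not movable; origin under its centre on the bench. Its own x axis points from the front (control panel, lid handle) to the back (hinge), z up. The lid closes its top from z = 142 to 173 mm; the inner pot has been taken out.
- lid (a joint): Opening angle of the cooker's lid in rad: 0 shut, growing as the front of the lid rises; about 0.785 is 45 degrees; stop at 1.3. Its lift spring is out: at every angle the lid (about 0.45 kg, mass varies) falls shut when it is let go. It turns freely; lifting it at the handle takes about 2 N.
- lid_hinge (a point): Point on the hinge axis, at the back of the cooker, 105 mm behind its centre and 142 mm above the bench; the axis lies along the cooker's own y axis. Does not move with the lid.
- lid_handle (a point): Middle of the lid handle's bar: a level round grey bar 16 mm thick along the cooker's y, 70 mm clear between its two arms, 34 mm clear of the lid's front edge. Lid shut, it lies 244 mm before the hinge axis and 12 mm above it. Open above, below, before and behind: pinch it from above, one finger before and one behind; it can turn between the fingers as the lid swings. Moves with the lid.
- vent_seat (a point): Centre of the rim of the steam vent's collar on the lid, 18 mm behind the lid's centre: a round grey collar 64 mm across with a 48 mm bore, its rim 10 mm above the lid and (lid shut) 183 mm above the bench. Moves with the lid.
- cap: Steam cap, grey plastic, about 45 g, loose on the vent collar. Origin: centre of its underside, z up. From below: plug 43 mm across, 8 high (inside the collar when seated); round flange 64 mm across from z = 8 to 14 mm (its underside sits on the collar's rim, so the origin is then 8 mm below it); on top, near the edge on its own -x side, an upright finger tab.
- cap_tab (a point): Top middle of the steam cap's finger tab, an upright plate 8 mm thick (along the cap's x), 28 mm long (along the cap's y) and 21 mm high (from z = 14 to 35 mm), its middle plane at x = -23 mm from the cap's centre. Pinch it from above across its 8 mm. It faces roughly to the cooker's front. Axes as the cap's.
- tray: Shallow open steel parts tray, 190 x 140 mm (own x, y), walls 22 mm high and 4 mm thick, inner floor 4 mm above the bench, empty, does not move; origin under its centre. It stands on the left or the right of the cooker.
- pot: Bystander, leave alone: the cooker's aluminium inner pot, an open round pot 175 mm across and 102 high, origin at its underside.
- multimeter: Bystander, leave alone: black hand multimeter lying flat, 85 x 170 x 45 mm.
- board: Bystander, leave alone: green circuit board with components, 85 x 120 x 28 mm.
- screwdriver: Bystander, leave alone: black-handled screwdriver lying flat, 190 mm long.
- spool: Bystander, leave alone: spool of solder standing on its flange, 64 mm across, 46 high.
- jar: Bystander, leave alone: glass jar with a steel cap, 68 mm across, 95 high.
- tape: Bystander, leave alone: roll of black tape lying flat, 84 mm across, 19 high.
Mind the look-alikes: they are no part of the job. What is shaped like the cap but turquoise is not meant.

How it is judged (in metres and radians):
On the way, in this order (a step that is already met when the one before it is completed fails the run):
1. the steam cap is tipped up by more than 7 degrees while still at its seat, the lid shut, the fingers on the cap (angle between cap's own z axis and vertical above 0.12 rad and distance between cap and vent_seat below 0.035 m and contact force between the fingers and cap above 0.2 N and value of joint lid below 0.1 rad), for 0.1 s.
2. the steam cap lies right way up in the tray, released and at rest, the lid still shut (x of cap in the frame of tray between -0.095 and 0.095 m and y of cap in the frame of tray between -0.07 and 0.07 m and z of cap in the frame of tray between 0 and 0.01 m and z of cap_tab in the frame of tray above 0.03 m and angle between cap's own z axis and vertical below 0.15 rad and contact force between the fingers and cap below 0.05 N and linear speed of cap below 0.03 m/s and value of joint lid below 0.1 rad), for 0.2 s.
At the end, for the whole second after the job is handed in: The gripper's fingers hold the lid still at 45 degrees, give or take 6 (joint 0.68 to 0.89 rad), pressing on it with more than 0.5 N, and the steam cap lies right way up (within about 8 degrees) on the floor of the parts tray, at rest and untouched (value of joint lid between 0.68 and 0.89 rad and velocity of joint lid between -0.05 and 0.05 rad/s and contact force between the fingers and lid above 0.5 N and contact force between cap and lid below 0.05 N and x of cap in the frame of tray between -0.095 and 0.095 m and y of cap in the frame of tray between -0.07 and 0.07 m and z of cap in the frame of tray between 0 and 0.01 m and z of cap_tab in the frame of tray above 0.03 m and angle between cap's own z axis and vertical below 0.15 rad and contact force between the fingers and cap below 0.05 N and linear speed of cap below 0.03 m/s); the arm keeps its last pose, push and grip.
It fails at once if the steam cap is dropped or thrown (faster than 0.7 m/s with no finger on it) (linear speed of cap above 0.7 m/s and contact force between the fingers and cap below 0.02 N).
It fails at once if a bystander is moved by more than 30 mm (distance of any of pot, multimeter, board, screwdriver, spool, jar, tape from where it was at the start of the episode above 0.03 m).
It also fails if it takes over 59 s, if anything falls off the work surface, if the arm or the gripper's body presses on something with over 40 N, if the wrist force passes 120 N, or if a joint passes its speed limit or range.

## Robot

A 6-joint arm with a two-finger parallel gripper is mounted at the origin on the work surface. World frame = base frame: x ahead of the robot, y to its left, z up, the work surface at z = 0. Lengths are in m, angles in degrees, forces in N, time in s.
With the tool pointing down it reaches from about 0.25 to 0.85 m from the base axis. Payload 12.5 kg.
Tool frame: the origin (TCP) lies midway between the tips of the shut fingers; the grasp point (between the pads) lies env.grip_point_offset behind it (env.grip_point_offset is the distance from the TCP to the grasp point, in m); z points along the fingers, y is the direction in which the jaws open and shut (so a half turn about z gives the same grasp; the last joint's range is limited). The gripper opens to 93 mm and grips with 3 to 60 N. Pads are 15 mm wide; open, the fingers measure 128 mm over their backs; the gripper's body (75 mm by 188 mm) begins 65 mm behind the grasp point.
Start: joints at [-75.436, 20.094, 94.641, -0, 65.266, -4.847], TCP at [0.183, -0.519, 0.219] pointing down, gripper open.
Joint ranges: [-157.81, 157.81], [-45, 120.19], [0.68, 151.7], [-89.99, 269.99], [4.06, 180], [-164.3, 164.3]. Speed limits (degrees/s): [127.2, 127.2, 159.86, 180, 180, 180].

## Interface

Orientations are given as a 3x3 rotation matrix whose columns are the frame's x, y, z axes.
In Python, from plant import sensors, imaging, workorder, env gives the robot as it stands.
- The arm moves only by the tool step_arm, never from a script. Its argument "targets" is a list of rows, each an object with "dp": the shift along the tool's x, y, z in mm, a list of three; "yaw": the turn about the tool's z in rad. A call has 1 to 10 rows; each row shifts and turns the pose as measured when the row begins, along the tool's axes as they then stand; what a row does not reach is not made up. A row lasts 1/8 s, in which the tool goes at most 62.5 mm and 10.7 degrees, less where a joint would pass 70% of its speed; a pose out of reach is approached as far as the arm can. A call is refused whole if a number of a shift passes 62.5 or a number of a turn 0.188, either way. A call with a gripper value outside its range is refused whole. "hand" is the closure in counts, from 0 (fully open) to 255 (shut), set as the call begins (left out, the last holds). The fingers move at their own pace and stop on an object; "squeeze" is the grip in N (left out, the last holds). Time passes only in rows, so rows that do not move let the fingers close. It gives the time, the measured TCP pose, the force and the opening at its end, in the units of the state.
- sensors.read_state(): the state, without advancing time (a new reading comes with each control period).
- imaging.grab_frame(name): name is "side" or "top"; returns a dict with "frame" (384x512x3 uint8, red, green, blue), "fx", "fy", "cx", "cy" (pixels), "origin" and "attitude" of the camera in the world. Camera axes: x right, y up, looking along -z (the intrinsics and any distortion apply to the point x, -y, -z); pixel columns grow to the right and rows downward; lengths in m; the calibration is good to about 2 mm. A picture is of the moment at which its call begins. There is no depth.
- workorder.hand_in(): hands the job in, once; it reports no verdict.
The state is a dict: "time_s": time; "q": joint angles; "qd": joint speeds; "joint_torque": joint torques, N m; "tool_pos": TCP position; "orientation": TCP orientation; "ft_force": force on the tool from outside, world axes, zero at the start; "ft_torque": the same for the moment, N m; "finger_gap": finger opening in m.
Only numpy, scipy, OpenCV 4.12 (cv2) and the standard library are available. Lean on these libraries where they do the work, as an engineer would, in place of code of your own. Each camera call takes 0.05 s, during which the arm holds its last target.

## Working session

There is one attempt and no reset: what is moved stays moved. The work goes in short steps, Python scripts to look and compute and a tool call to move; the robot and the scene stay as the last step left them, time stands still between calls to the robot, and variables do not carry over. Pictures are saved under pics/ and viewed, and the job is handed in when it is done.

Besides the shell and the picture viewer there is one more tool, called after ">>>" in YAML: its name, and indented under it one key for each argument. step_arm: Moves the arm, as the interface text tells. Its arguments: {"type":"object","properties":{"targets":{"type":"array"},"hand":{"type":"number"},"squeeze":{"type":"number"}},"required":["targets"]}

```bash
mkdir -p pics
cat > h.py <<'E'
import numpy as np,cv2
from plant import sensors,imaging,workorder,env
def grab(name):
    d=imaging.grab_frame(name); return d
def ray(d,u,v):
    p=np.array([(u-d['cx'])/d['fx'],-(v-d['cy'])/d['fy'],-1.0])
    if 'dist' in d: pass
    r=np.array(d['attitude'])@p
    return np.array(d['origin']),r/np.linalg.norm(r)
def onz(d,u,v,z):
    o,r=ray(d,u,v); return o+r*(z-o[2])/r[2]
def proj(d,P):
    p=np.array(d['attitude']).T@(np.array(P)-np.array(d['origin']))
    return np.array([d['cx']+d['fx']*p[0]/-p[2], d['cy']-d['fy']*p[1]/-p[2]])
def save(d,fn,crop=None,s=1):
    im=d['frame'][:,:,::-1]
    if crop: x0,y0,x1,y1=crop; im=im[y0:y1,x0:x1]
    if s!=1: im=cv2.resize(im,None,fx=s,fy=s,interpolation=cv2.INTER_CUBIC)
    cv2.imwrite(fn,im)
E
python3 - <<'E'
from h import *
import pickle
for n in('side','top'):
    d=grab(n); save(d,f'pics/{n}0.png',s=1.5); pickle.dump(d,open(n+'0.pkl','wb'))
    print(n,{k:v for k,v in d.items() if k!='frame'})
print(sensors.read_state(), env.grip_point_offset)
E
```

```text
side {'fx': 399.1098826932426, 'fy': 399.1098826932426, 'cx': 252.85757694894394, 'cy': 195.59731814305172, 'origin': array([0.12886448, 0.70775667, 0.77054106]), 'attitude': array([[-0.90601538,  0.2513759 , -0.34050886],
       [-0.42319752, -0.55006527,  0.71995282],
       [-0.00632331,  0.79639083,  0.60474925]])}
top {'fx': 460.83457955670997, 'fy': 460.83457955670997, 'cx': 260.9765548101293, 'cy': 196.9269015622728, 'origin': array([ 0.28590542, -0.00565862,  1.53795069]), 'attitude': array([[-3.00550269e-02,  9.90787890e-01, -1.32045642e-01],
       [-9.99547822e-01, -2.96699477e-02,  4.88324972e-03],
       [ 9.20477390e-04,  1.32132701e-01,  9.91231609e-01]])}
{'time_s': 0.1, 'q': array([-7.54356963e+01,  2.01219544e+01,  9.46696742e+01,  9.98634500e-05,
        6.52663726e+01, -4.84753903e+00]), 'qd': array([-0.07159003, -0.08896748, -0.09936179,  0.07176939,  0.0410486 ,
       -0.05597098]), 'joint_torque': array([ 8.36381223e-04, -4.98028457e+01, -2.85704702e+01,  7.00288592e-02,
        2.38921627e-02, -5.50877633e-05]), 'tool_pos': array([ 0.18274572, -0.51845071,  0.21817248]), 'orientation': array([[ 9.43154235e-01,  3.32355268e-01, -2.53030319e-04],
       [ 3.32355353e-01, -9.43153730e-01,  9.80180624e-04],
       [ 8.71217050e-05, -1.00855749e-03, -9.99999488e-01]]), 'ft_force': array([ 0.31507306,  0.68817728, -0.08159846]), 'ft_torque': array([-0.04680899,  0.00873184,  0.01327179]), 'finger_gap': 0.0928947704288221} 0.0188
```

View pics/side0.png

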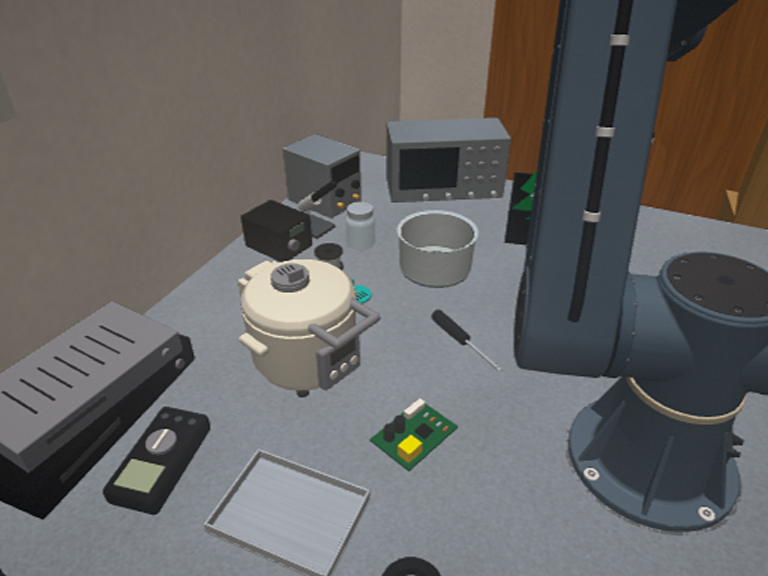

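View pics/top0.png

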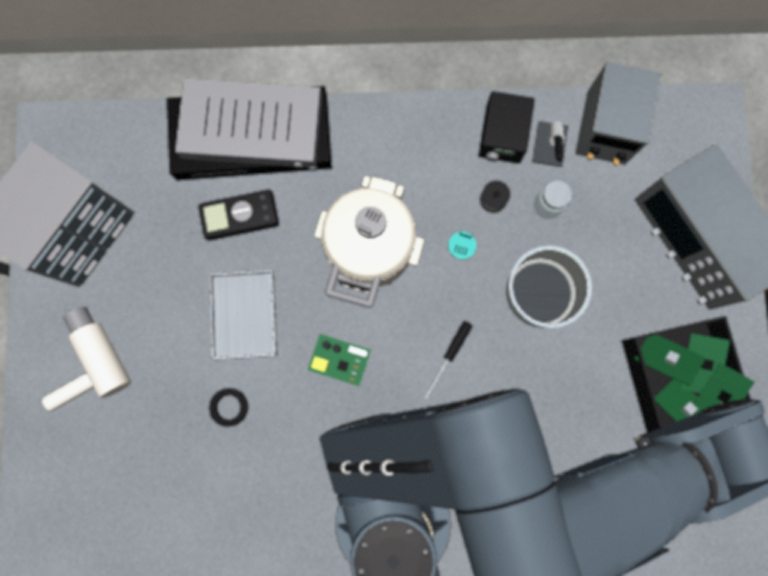

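The grey cap sits on the cooker lid at top px (370,222) and side px (290,275), both in the 1.5x pictures. The tray is at top (243,315). What could be mistaken for the cap: the turquoise cap at top (462,245), which is excluded by colour, and the black spool at (494,196). I choose the grey one on the lid and check it in a close crop.

Run:
```python
from h import *
import pickle
d=pickle.load(open('top0.pkl','rb')); save(d,'pics/topc.png',(200,110,300,210),6)
d=pickle.load(open('side0.pkl','rb')); save(d,'pics/sidec.png',(145,160,265,270),5)
```

```text
(no output)
```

View pics/topc.png

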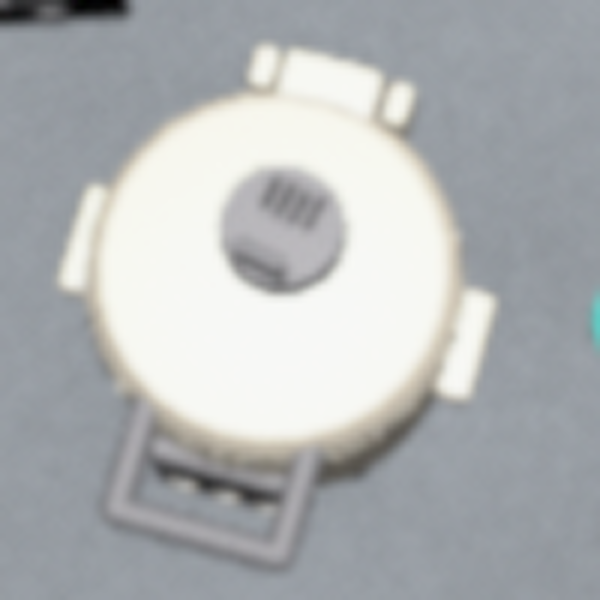

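View pics/sidec.png

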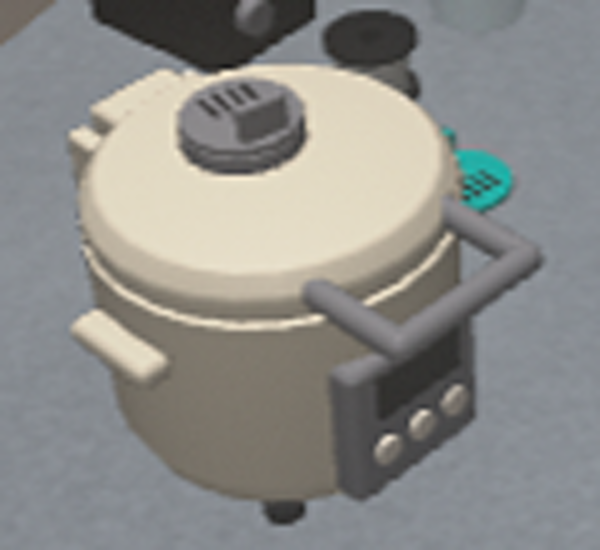

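The crops confirm it. The grey vented cap sits on the collar, flange centred at about top (247,148) native, with its tab toward the front handle. The handle bar is at about (233,199).

Run:
```python
from h import *
import pickle
T=pickle.load(open('top0.pkl','rb'));S=pickle.load(open('side0.pkl','rb'))
def tri(a,b):
    o1,r1=ray(T,*a);o2,r2=ray(S,*b)
    A=np.array([r1,-r2]).T; t=np.linalg.lstsq(A,o2-o1,rcond=None)[0]
    p,q=o1+t[0]*r1,o2+t[1]*r2; return (p+q)/2,np.linalg.norm(p-q)
# cap mask top
im=T['frame'].astype(int); hsv=cv2.cvtColor(T['frame'],cv2.COLOR_RGB2HSV)
m=((im.max(2)<200)).astype(np.uint8); 
sub=np.zeros_like(m); sub[132:162,233:262]=m[132:162,233:262]
n,l,st,c=cv2.connectedComponentsWithStats(sub); k=1+np.argmax(st[1:,4]); print(st[k],c[k])
cn=max(cv2.findContours((l==k).astype(np.uint8),cv2.RETR_EXTERNAL,cv2.CHAIN_APPROX_NONE)[0],key=len)
(cx,cy),r=cv2.minEnclosingCircle(cn);print('circle',cx,cy,r, cv2.fitEllipse(cn))
print('capxy', onz(T,cx,cy,.186), 'centroid',onz(T,*c[k],.186))
tp=lambda x,y:(200+x/6-.4,110+y/6-.4); sp=lambda x,y:(145+x/5-.4,160+y/5-.4)
print('tab mid side z.21',onz(S,*sp(264,106),.21),'top',onz(T,*tp(257,268),.21))
print('tab dir', onz(T,*tp(285,281),.21)-onz(T,*tp(231,257),.21))
print('tab side edge',onz(S,*sp(237,114),.21),onz(S,*sp(289,100),.21))
h1,h2=onz(T,*tp(118,510),.154),onz(T,*tp(285,555),.154)
print('handle',h1,h2,(h1+h2)/2)
a,b=onz(S,*sp(400,345),.154),onz(S,*sp(533,255),.154); print('handle side',a,b,(a+b)/2)
# lid circle ivory
iv=((im.min(2)>215)).astype(np.uint8)
sub=np.zeros_like(iv);sub[110:200,210:285]=iv[110:200,210:285]
sub=cv2.morphologyEx(sub,cv2.MORPH_OPEN,np.ones((17,17)))
cn=max(cv2.findContours(sub,cv2.RETR_EXTERNAL,cv2.CHAIN_APPROX_NONE)[0],key=len)
e=cv2.fitEllipse(cn);print('lid',e,onz(T,*e[0],.165))
# tray
for pts in [[(213,272),(273,271),(276,357),(213,358)]]:
    P=[onz(T,x/1.5,y/1.5,.022) for x,y in pts]; print('tray',np.round(P,3),np.mean(P,0))
```

```text
[237 138  20  21 338] [246.5591716  148.26331361]
circle 246.6758270263672 148.1593475341797 10.505913734436035 ((246.5595703125, 148.24095153808594), (19.493125915527344, 20.29038429260254), 166.12530517578125)
capxy [0.61491292 0.02615253 0.186     ] centroid [0.61460412 0.02651083 0.186     ]
tab mid side z.21 [0.59315436 0.04259331 0.21      ] top [0.5910566  0.03854637 0.21      ]
tab dir [-0.01281164 -0.02617777  0.        ]
tab side edge [0.60157741 0.05387121 0.21      ] [0.58465169 0.0330851  0.21      ]
handle [0.48116454 0.1136961  0.154     ] [0.45574273 0.02995701 0.154     ] [0.46845364 0.07182655 0.154     ]
handle side [0.48202332 0.11481461 0.154     ] [0.45412822 0.03015168 0.154     ] [0.46807577 0.07248314 0.154     ]
lid ((239.1559295654297, 163.68807983398438), (32.22489547729492, 53.973609924316406), 118.69612884521484) [0.57249843 0.05070791 0.165     ]
tray [[0.552 0.382 0.022]
 [0.55  0.248 0.022]
 [0.36  0.243 0.022]
 [0.362 0.381 0.022]] [0.45591369 0.3135548  0.022     ]
```

Run:
```python
from h import *
import pickle
T=pickle.load(open('top0.pkl','rb'));S=pickle.load(open('side0.pkl','rb'))
def ov(d,fn,crop,s):
    x0,y0,x1,y1=crop
    ims=[]
    for yaw in (-27,-37):
        im=cv2.resize(d['frame'][y0:y1,x0:x1,::-1],None,fx=s,fy=s,interpolation=cv2.INTER_CUBIC)
        c=np.array([.6152,.0263,.175]); a=np.radians(yaw); R=np.array([[np.cos(a),-np.sin(a),0],[np.sin(a),np.cos(a),0],[0,0,1]])
        for z in (.014,.035):
            P=[(-.027,-.014,z),(-.019,-.014,z),(-.019,.014,z),(-.027,.014,z)]
            p=[((proj(d,c+R@np.array(q))+.5-[x0,y0])*s).astype(int) for q in P]
            cv2.polylines(im,[np.array(p)],True,(0,0,255) if z>.02 else (0,255,0),1)
        ims.append(im)
    cv2.imwrite(fn,np.hstack(ims))
ov(T,'pics/ovt.png',(232,132,264,164),12); ov(S,'pics/ovs.png',(175,170,211,200),11)
```

```text
(no output)
```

View pics/ovt.png

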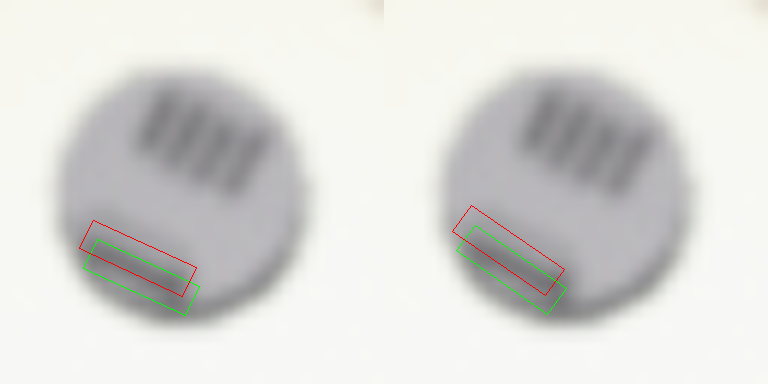

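View pics/ovs.png

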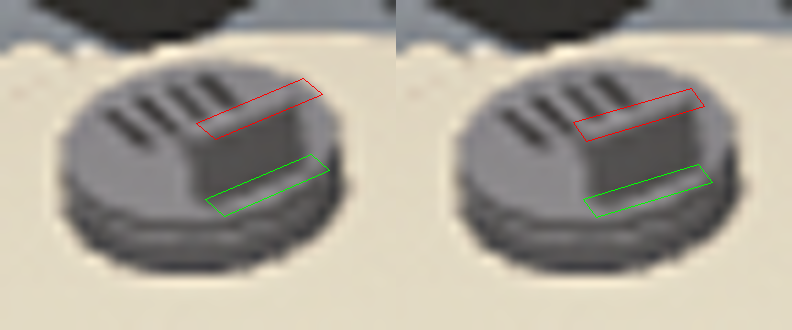

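>>> step_arm:
  targets:
    - {"dp": [0, 0, -25], "yaw": -0.186}
    - {"dp": [0, 0, -25], "yaw": -0.186}
    - {"dp": [0, 0, -25], "yaw": -0.186}
    - {"dp": [0, 0, -25], "yaw": -0.186}
  hand: 145
  squeeze: 3

```text
time_s: 0.6
tool_pos: [0.1824, -0.5172, 0.3178]
orientation: [[0.459, 0.888, -0.002], [0.888, -0.459, 0.008], [0.006, -0.005, -1.0]]
ft_force: [-0.1, -0.4, -0.1]
finger_gap: 0.0576
```

```bash
cat >> h.py <<'E'
def go(P,yaw=None):
    s=sensors.read_state(); R=np.array(s['orientation'])
    d=R.T@(np.array(P)-np.array(s['tool_pos']))*1000
    a=np.degrees(np.arctan2(R[1,1],R[0,1]))
    print('t',round(s['time_s'],2),'pos',np.round(s['tool_pos'],4),'yang',round(a,1),'dp',np.round(d,1),'F',np.round(s['ft_force'],2),'gap',round(s['finger_gap'],4))
    if yaw is not None:
        e=(yaw-a+90)%180-90; print('yaw needed',round(-np.radians(e),3))
    Z=R[:,2]; print('z',np.round(Z,3))
E
python3 -c "
from h import *
go([.595,.038,.25],-28)"
```

```text
t 0.6 pos [ 0.1824 -0.5172  0.3178] yang -27.3 dp [682.2 111.8  71.3] F [-0.13 -0.38 -0.08] gap 0.0576
yaw needed 0.011
z [-0.002  0.008 -1.   ]
```

>>> step_arm:
  targets:
    - {"dp": [57, 9, 0], "yaw": 0}
    - {"dp": [57, 9, 0], "yaw": 0}
    - {"dp": [57, 9, 0], "yaw": 0}
    - {"dp": [57, 9, 0], "yaw": 0}
    - {"dp": [57, 9, 0], "yaw": 0}
    - {"dp": [57, 9, 0], "yaw": 0}
    - {"dp": [57, 9, 0], "yaw": 0}
    - {"dp": [57, 9, 0], "yaw": 0}
    - {"dp": [57, 9, 0], "yaw": 0}
    - {"dp": [57, 9, 0], "yaw": 0}

```text
time_s: 1.85
tool_pos: [0.5305, -0.0388, 0.3201]
orientation: [[0.461, 0.887, -0.002], [0.887, -0.461, 0.006], [0.005, -0.005, -1.0]]
ft_force: [1.1, -0.6, 0.2]
finger_gap: 0.04
```

```bash
python3 -c "
from h import *
go([.595,.038,.25],-28)"
```

```text
t 1.85 pos [ 0.5305 -0.0388  0.3201] yang -27.5 dp [97.6 22.1 70.5] F [ 1.1  -0.58  0.18] gap 0.04
yaw needed 0.009
z [-0.002  0.006 -1.   ]
```

>>> step_arm:
  targets:
    - {"dp": [50, 11, 10], "yaw": 0}
    - {"dp": [40, 9, 25], "yaw": 0}
    - {"dp": [8, 2, 25], "yaw": 0}
    - {"dp": [0, 0, 10], "yaw": 0}
    - {"dp": [0, 0, 0], "yaw": 0}

```text
time_s: 2.48
tool_pos: [0.5975, 0.0447, 0.2471]
orientation: [[0.457, 0.889, -0.004], [0.889, -0.457, 0.006], [0.004, -0.007, -1.0]]
ft_force: [-0.3, -0.6, 1.1]
finger_gap: 0.0402
```

```bash
python3 -c "
from h import *
go([.595,.038,.25],-28)
import pickle
d=grab('side');save(d,'pics/s1.png',(150,120,250,220),6);pickle.dump(d,open('s1.pkl','wb'))
d=grab('top');save(d,'pics/t1.png',(200,100,300,200),6)
"
```

```text
t 2.48 pos [0.5975 0.0447 0.2471] yang -27.2 dp [-7.1  0.8 -3. ] F [-0.31 -0.61  1.06] gap 0.0402
yaw needed 0.014
z [-0.004  0.006 -1.   ]
```

View pics/s1.png

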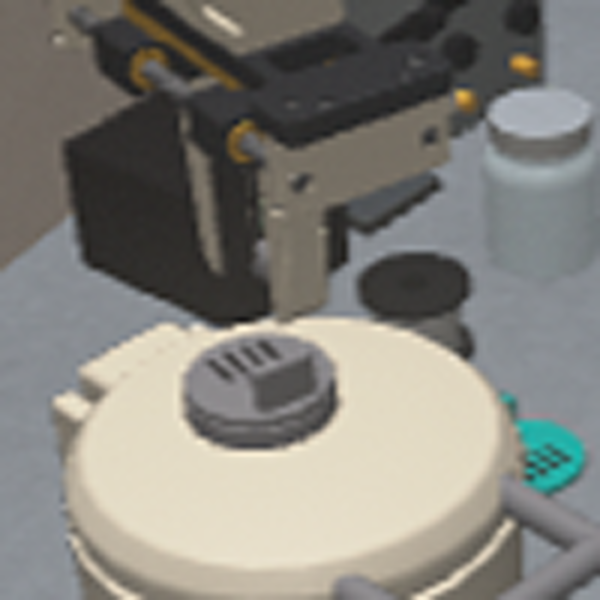

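View pics/t1.png

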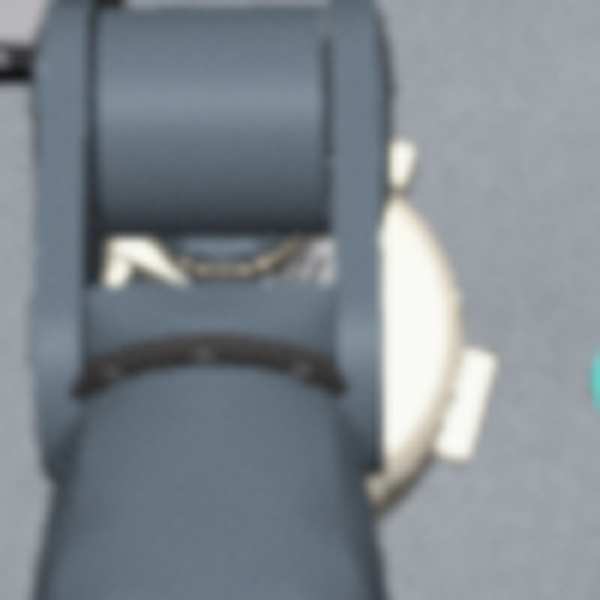

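```bash
python3 -c "
from h import *
import pickle
d=pickle.load(open('s1.pkl','rb'))
f=lambda x,y:(150+x/6-.4,120+y/6-.4)
print(onz(d,*f(282,360),.21)); print((proj(d,[.5975,.0447,.2471])+.4-[150,120])*6)
R=np.array([[0.457, 0.889, -0.004], [0.889, -0.457, 0.006], [0.004, -0.007, -1.0]])
for s in(-1,1): print((proj(d,np.array([.5975,.0447,.2471])+R[:,1]*s*.020)+.4-[150,120])*6)
"
```

```text
[0.59762911 0.03900422 0.21      ]
[266.24102526 291.07054166]
[292.62028102 312.73102767]
[240.55628479 269.98033476]
```

>>> step_arm:
  targets:
    - {"dp": [-4, 1, 15], "yaw": 0.01}
    - {"dp": [-2, 1, 15], "yaw": 0}
    - {"dp": [0, 0, 9], "yaw": 0}
    - {"dp": [0, 0, 4], "yaw": 0}
    - {"dp": [0, 0, 0], "yaw": 0}

```text
time_s: 3.2
tool_pos: [0.5968, 0.0369, 0.2035]
orientation: [[0.468, 0.884, -0.0], [0.883, -0.468, 0.006], [0.005, -0.003, -1.0]]
ft_force: [-1.0, -0.5, -0.4]
finger_gap: 0.0399
```

```bash
python3 -c "
from h import *
go([.5965,.0385,.203],-28)
import pickle
d=grab('side');save(d,'pics/s2.png',(160,140,230,210),8);pickle.dump(d,open('s1.pkl','wb'))
"
```

```text
t 3.2 pos [0.5968 0.0369 0.2035] yang -27.9 dp [ 1.3 -1.   0.5] F [-0.97 -0.54 -0.36] gap 0.0399
yaw needed 0.001
z [-0.     0.006 -1.   ]
```

View pics/s2.png

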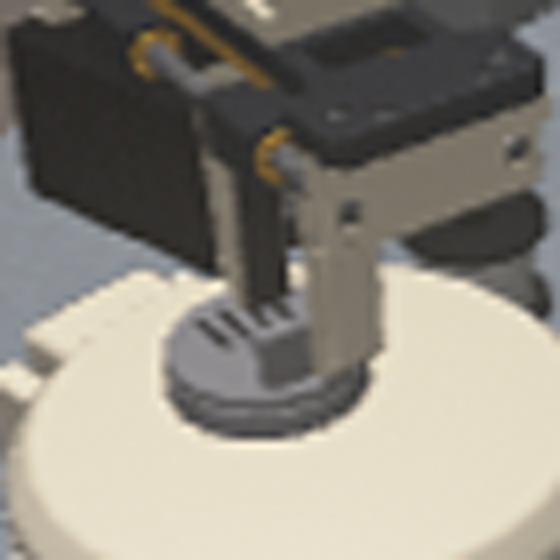

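The front finger at px (345,350) stands before the tab (285,350) and the rear finger is behind it. I close lightly.

>>> step_arm:
  targets:
    - {"dp": [0, 0, 0], "yaw": 0}
    - {"dp": [0, 0, 0], "yaw": 0}
    - {"dp": [0, 0, 0], "yaw": 0}
    - {"dp": [0, 0, 0], "yaw": 0}
    - {"dp": [0, 0, 0], "yaw": 0}
    - {"dp": [0, 0, 0], "yaw": 0}
  hand: 255
  squeeze: 3

```text
time_s: 4.0
tool_pos: [0.5973, 0.0371, 0.2046]
orientation: [[0.468, 0.884, 0.001], [0.884, -0.468, 0.006], [0.006, -0.002, -1.0]]
ft_force: [0.2, -0.0, -0.8]
finger_gap: 0.0079
```

```bash
python3 -c "
from h import *
go([.5965,.0385,.203],-28)
import pickle
d=grab('side');save(d,'pics/s3.png',(160,140,230,210),8);pickle.dump(d,open('s1.pkl','wb'))
"
```

```text
t 4.0 pos [0.5973 0.0371 0.2046] yang -27.9 dp [ 0.9 -1.4  1.6] F [ 0.19 -0.03 -0.76] gap 0.0079
yaw needed 0.002
z [ 0.001  0.006 -1.   ]
```

View pics/s3.png

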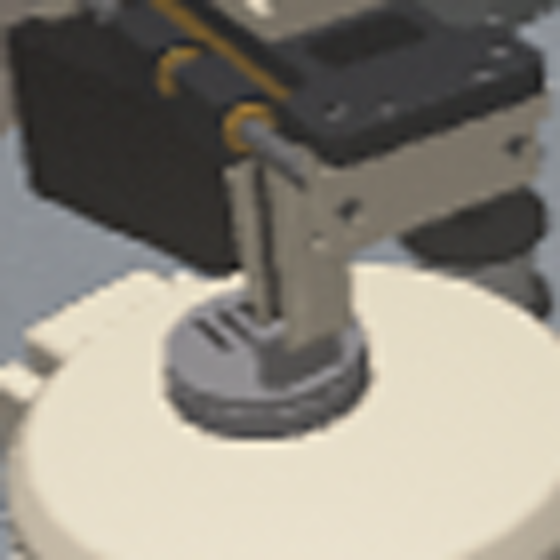

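Gripped: the gap is 7.9 mm and the fingers hold the top of the tab at (310,340). I lift gently to tip it.

>>> step_arm:
  targets:
    - {"dp": [0, 0, -3], "yaw": 0}
    - {"dp": [0, 0, -3], "yaw": 0}
    - {"dp": [0, 0, -3], "yaw": 0}
    - {"dp": [0, 0, -1], "yaw": 0}
    - {"dp": [0, 0, 0], "yaw": 0}

```text
time_s: 4.68
tool_pos: [0.5974, 0.037, 0.2155]
orientation: [[0.468, 0.884, 0.002], [0.884, -0.468, 0.006], [0.006, -0.001, -1.0]]
ft_force: [-0.3, -0.2, -1.1]
finger_gap: 0.0076
```

```bash
python3 -c "
from h import *
go([.5965,.0385,.203],-28)
import pickle
d=grab('side');save(d,'pics/s4.png',(160,140,230,210),8);pickle.dump(d,open('s1.pkl','wb'))
"
```

```text
t 4.67 pos [0.5974 0.037  0.2155] yang -27.9 dp [ 0.8 -1.4 12.6] F [-0.32 -0.23 -1.06] gap 0.0076
yaw needed 0.002
z [ 0.002  0.006 -1.   ]
```

View pics/s4.png

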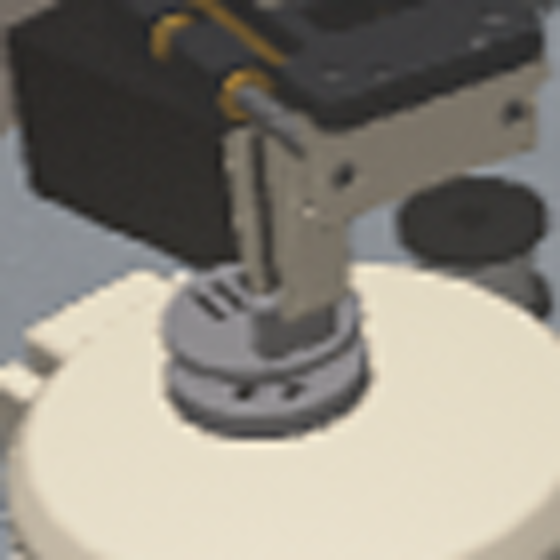

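The cap came up nearly level, because the grip holds it too flat to tip. I will tip it against the collar instead: shift it about 8 mm backward so the far side of the plug rests on the rim, then press the tab down.

>>> step_arm:
  targets:
    - {"dp": [0, 0, -3], "yaw": 0}
    - {"dp": [0, 4, 0], "yaw": 0}
    - {"dp": [0, 4, 0], "yaw": 0}
    - {"dp": [0, 0, 4], "yaw": 0}
    - {"dp": [0, 0, 3], "yaw": 0}
    - {"dp": [0, 0, 2], "yaw": 0}
    - {"dp": [0, 0, 2], "yaw": 0}

```text
time_s: 5.6
tool_pos: [0.6045, 0.0334, 0.2071]
orientation: [[0.468, 0.884, 0.0], [0.884, -0.468, 0.007], [0.006, -0.003, -1.0]]
ft_force: [-2.9, 2.7, 4.0]
finger_gap: 0.0087
```

```bash
python3 -c "
from h import *
go([.5965,.0385,.203],-28)
import pickle
d=grab('side');save(d,'pics/s5.png',(160,140,230,210),8);pickle.dump(d,open('s1.pkl','wb'))
"
```

```text
t 5.6 pos [0.6045 0.0334 0.2071] yang -27.9 dp [ 0.8 -9.4  4.1] F [-2.9   2.68  3.95] gap 0.0087
yaw needed 0.002
z [ 0.     0.007 -1.   ]
```

View pics/s5.png

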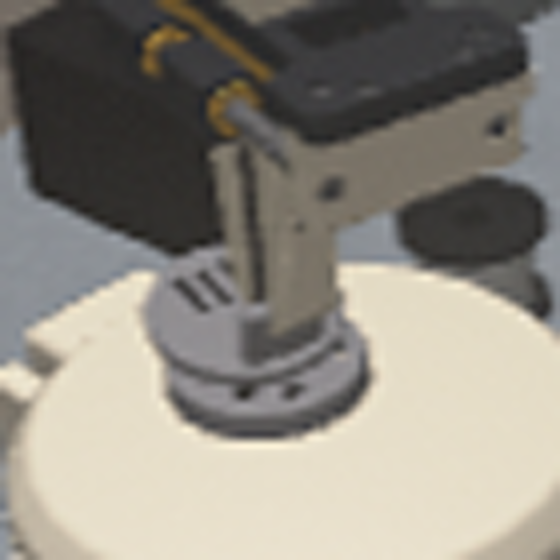

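>>> step_arm:
  targets:
    - {"dp": [0, 0, 3], "yaw": 0}
    - {"dp": [0, 0, 2], "yaw": 0}
    - {"dp": [0, 0, 0], "yaw": 0}

```text
time_s: 6.02
tool_pos: [0.6039, 0.0337, 0.2014]
orientation: [[0.468, 0.884, -0.001], [0.884, -0.468, 0.007], [0.006, -0.004, -1.0]]
ft_force: [-2.3, 0.9, 2.9]
finger_gap: 0.0098
```

```bash
python3 -c "
from h import *
go([.5965,.0385,.203],-28)
import pickle
d=grab('side');save(d,'pics/s6.png',(160,140,230,210),8);pickle.dump(d,open('s1.pkl','wb'))
"
```

```text
t 6.03 pos [0.6039 0.0337 0.2014] yang -27.9 dp [ 0.8 -8.8 -1.5] F [-2.27  0.89  2.91] gap 0.0098
yaw needed 0.002
z [-0.001  0.007 -1.   ]
```

View pics/s6.png

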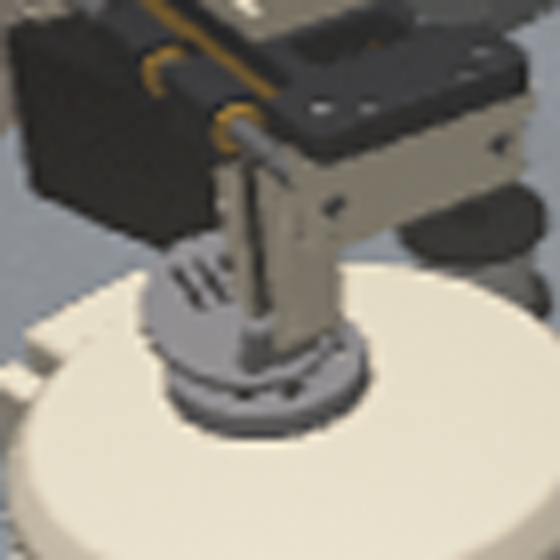

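The cap is now clearly tipped, its back flange edge at (150,270) well above the collar, and the jaws have spread to 9.8 mm by the tilted tab. I lift off and squeeze firmer so it levels.

>>> step_arm:
  targets:
    - {"dp": [0, 0, -4], "yaw": 0}
    - {"dp": [0, 0, -6], "yaw": 0}
    - {"dp": [0, 0, -8], "yaw": 0}
    - {"dp": [0, 0, -12], "yaw": 0}
  squeeze: 12

```text
time_s: 6.58
tool_pos: [0.6046, 0.0328, 0.2327]
orientation: [[0.468, 0.884, 0.0], [0.884, -0.468, 0.006], [0.006, -0.003, -1.0]]
ft_force: [0.4, -0.0, -0.8]
finger_gap: 0.0077
```

>>> step_arm:
  targets:
    - {"dp": [0, 0, -20], "yaw": 0}
    - {"dp": [0, 0, -25], "yaw": 0}
    - {"dp": [0, 0, -10], "yaw": 0}
    - {"dp": [0, 0, 0], "yaw": 0}

```text
time_s: 7.08
tool_pos: [0.605, 0.0324, 0.2921]
orientation: [[0.468, 0.884, 0.003], [0.884, -0.468, 0.006], [0.007, -0.0, -1.0]]
ft_force: [0.2, 0.2, -1.3]
finger_gap: 0.0078
```

```bash
python3 -c "
from h import *
go([.4357,.324,.29],-28)
import pickle
d=grab('side');save(d,'pics/s7.png',(150,90,240,180),6);pickle.dump(d,open('s1.pkl','wb'))
"
```

```text
t 7.08 pos [0.605  0.0324 0.2921] yang -27.9 dp [ 178.4 -286.1    3.4] F [ 0.23  0.25 -1.28] gap 0.0078
yaw needed 0.001
z [ 0.003  0.006 -1.   ]
```

View pics/s7.png

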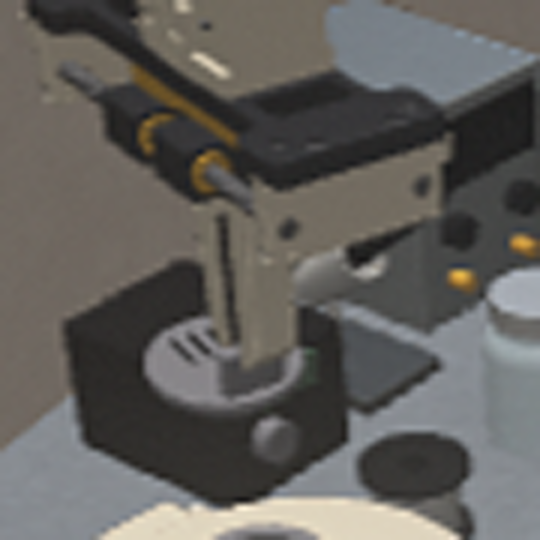

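The cap hangs level in the grip at (230,360). I carry it to the tray.

>>> step_arm:
  targets:
    - {"dp": [10, -16, 0], "yaw": 0}
    - {"dp": [20, -32, 0], "yaw": 0}
    - {"dp": [24, -38, 0], "yaw": 0}
    - {"dp": [24, -38, 0], "yaw": 0}
    - {"dp": [24, -38, 0], "yaw": 0}
    - {"dp": [24, -38, 0], "yaw": 0}
    - {"dp": [24, -38, 0], "yaw": 0}
    - {"dp": [18, -28, 0], "yaw": 0}
    - {"dp": [8, -14, 0], "yaw": 0}
    - {"dp": [0, 0, 0], "yaw": 0}

```text
time_s: 8.38
tool_pos: [0.4249, 0.3323, 0.2863]
orientation: [[0.466, 0.885, -0.01], [0.885, -0.466, 0.004], [-0.001, -0.011, -1.0]]
ft_force: [1.3, -0.3, -0.5]
finger_gap: 0.0078
```

```bash
python3 -c "
from h import *
go([.4357,.324,.10],-28)
import pickle
d=grab('side');save(d,'pics/s8.png',s=1.5)
"
```

```text
t 8.38 pos [0.4249 0.3323 0.2863] yang -27.8 dp [ -2.   15.4 186.1] F [ 1.26 -0.32 -0.52] gap 0.0078
yaw needed 0.004
z [-0.01   0.004 -1.   ]
```

View pics/s8.png

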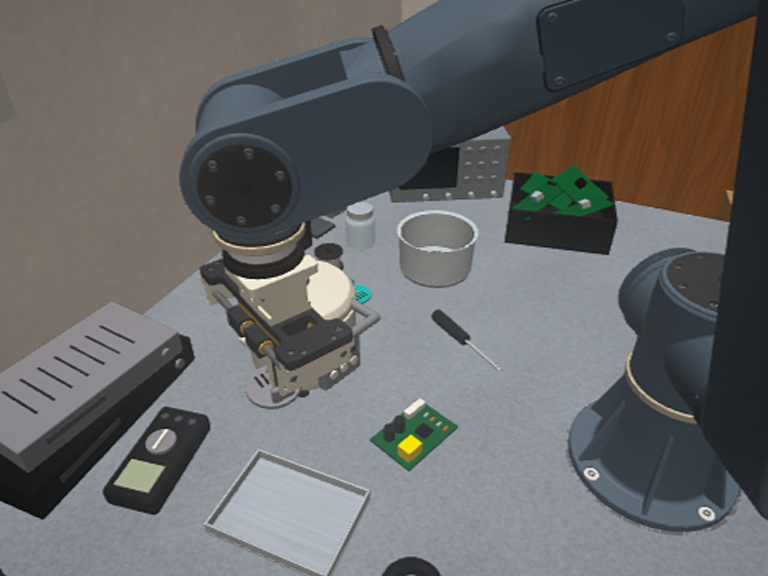

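>>> step_arm:
  targets:
    - {"dp": [0, 6, 20], "yaw": 0}
    - {"dp": [-1, 6, 35], "yaw": 0}
    - {"dp": [-1, 3, 40], "yaw": 0}
    - {"dp": [0, 0, 40], "yaw": 0}
    - {"dp": [0, 0, 35], "yaw": 0}
    - {"dp": [0, 0, 22], "yaw": 0}
    - {"dp": [0, 0, 10], "yaw": 0}
    - {"dp": [0, 0, 0], "yaw": 0}

```text
time_s: 9.43
tool_pos: [0.4417, 0.3156, 0.0786]
orientation: [[0.476, 0.879, -0.007], [0.879, -0.476, 0.004], [-0.0, -0.008, -1.0]]
ft_force: [0.1, 0.7, -0.6]
finger_gap: 0.0078
```

```bash
python3 -c "
from h import *
go([.4357,.324,.04],-28)
import pickle
d=grab('side');save(d,'pics/s9.png',(110,220,260,370),4)
"
```

```text
t 9.43 pos [0.4417 0.3156 0.0786] yang -28.4 dp [ 4.6 -9.  38.7] F [ 0.08  0.74 -0.62] gap 0.0078
yaw needed -0.007
z [-0.007  0.004 -1.   ]
```

View pics/s9.png

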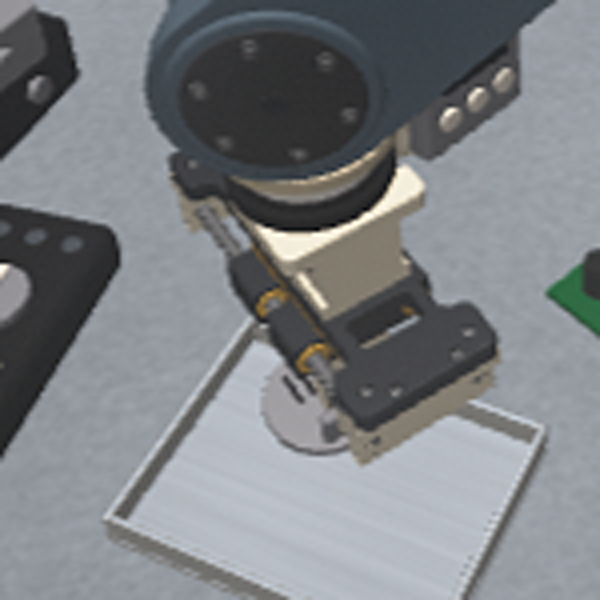

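>>> step_arm:
  targets:
    - {"dp": [2, -5, 15], "yaw": 0}
    - {"dp": [2, -4, 15], "yaw": 0}
    - {"dp": [0, 0, 6], "yaw": 0}
    - {"dp": [0, 0, 3], "yaw": 0}
    - {"dp": [0, 0, 2], "yaw": 0}

```text
time_s: 10.1
tool_pos: [0.436, 0.325, 0.0369]
orientation: [[0.476, 0.88, -0.004], [0.88, -0.475, 0.005], [0.003, -0.006, -1.0]]
ft_force: [1.1, -0.0, -0.6]
finger_gap: 0.0085
```

>>> step_arm:
  targets:
    - {"dp": [0, 0, 0], "yaw": 0}

```text
time_s: 10.22
tool_pos: [0.4361, 0.3249, 0.037]
orientation: [[0.476, 0.88, -0.004], [0.88, -0.475, 0.005], [0.003, -0.006, -1.0]]
ft_force: [0.2, 0.8, -0.9]
finger_gap: 0.0076
```

```bash
python3 -c "
from h import *
go([.4357,.324,.03],-28)
import pickle
d=grab('side');save(d,'pics/s10.png',(130,260,250,380),5)
"
```

```text
t 10.22 pos [0.4361 0.3249 0.037 ] yang -28.4 dp [-1.1  0.1  7. ] F [ 0.16  0.77 -0.91] gap 0.0076
yaw needed -0.007
z [-0.004  0.005 -1.   ]
```

View pics/s10.png

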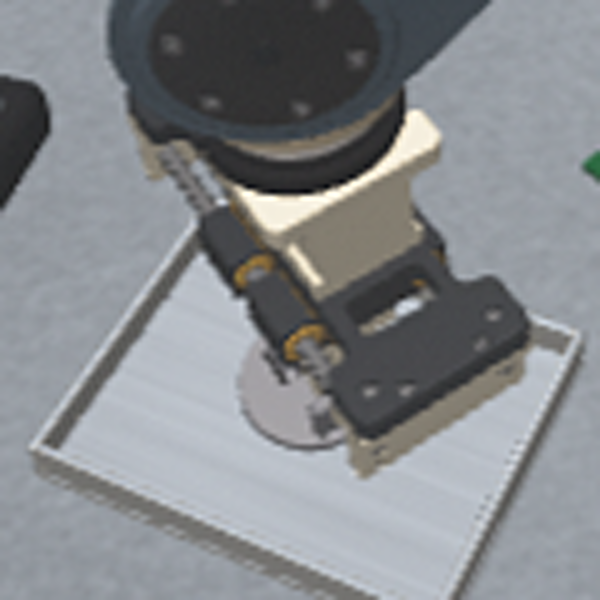

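Noise is about 1 N, so I keep lowering in small steps.

>>> step_arm:
  targets:
    - {"dp": [0, 0, 2], "yaw": 0}
    - {"dp": [0, 0, 2], "yaw": 0}
  squeeze: 5

```text
time_s: 10.52
tool_pos: [0.4364, 0.3251, 0.0334]
orientation: [[0.476, 0.88, -0.003], [0.88, -0.476, 0.006], [0.004, -0.006, -1.0]]
ft_force: [-1.9, -0.3, 7.6]
finger_gap: 0.0083
```

>>> step_arm:
  targets:
    - {"dp": [0, 0, 1.5], "yaw": 0}
    - {"dp": [0, 0, 1.5], "yaw": 0}

```text
time_s: 10.78
tool_pos: [0.4367, 0.3256, 0.0314]
orientation: [[0.476, 0.88, -0.002], [0.88, -0.476, 0.007], [0.005, -0.005, -1.0]]
ft_force: [-2.9, -0.7, 8.0]
finger_gap: 0.0079
```

>>> step_arm:
  targets:
    - {"dp": [0, 0, 1.5], "yaw": 0}
    - {"dp": [0, 0, 1], "yaw": 0}

```text
time_s: 11.02
tool_pos: [0.4369, 0.3261, 0.03]
orientation: [[0.476, 0.88, -0.002], [0.88, -0.476, 0.008], [0.006, -0.005, -1.0]]
ft_force: [-2.9, -1.7, 8.3]
finger_gap: 0.0079
```

The cap touched down (about 8 N). I release it.

>>> step_arm:
  targets:
    - {"dp": [0, 0, 0], "yaw": 0}
    - {"dp": [0, 0, 0], "yaw": 0}
    - {"dp": [0, 0, 0], "yaw": 0}
    - {"dp": [0, 0, 0], "yaw": 0}
    - {"dp": [0, 0, 0], "yaw": 0}
  hand: 165

```text
time_s: 11.65
tool_pos: [0.4371, 0.3261, 0.03]
orientation: [[0.476, 0.88, -0.001], [0.88, -0.476, 0.008], [0.006, -0.005, -1.0]]
ft_force: [-0.8, -0.2, 0.3]
finger_gap: 0.0331
```

>>> step_arm:
  targets:
    - {"dp": [0, 0, -10], "yaw": 0}
    - {"dp": [0, 0, -20], "yaw": 0}
    - {"dp": [0, 0, -40], "yaw": 0}
    - {"dp": [0, 0, -50], "yaw": 0}
    - {"dp": [0, 0, -50], "yaw": 0}
    - {"dp": [0, 0, -40], "yaw": 0}

```text
time_s: 12.4
tool_pos: [0.4361, 0.3236, 0.2471]
orientation: [[0.476, 0.88, -0.004], [0.88, -0.476, 0.006], [0.003, -0.007, -1.0]]
ft_force: [1.5, 0.1, -0.0]
finger_gap: 0.033
```

```bash
python3 -c "
from h import *
go([.468,.072,.24],-16.9)
d=grab('side');save(d,'pics/s11.png',s=1.5)
save(d,'pics/s11c.png',(130,280,250,380),6)
"
```

```text
t 12.4 pos [0.4361 0.3236 0.2471] yang -28.4 dp [-206.1  147.8    5.4] F [ 1.47  0.09 -0.04] gap 0.033
yaw needed -0.201
z [-0.004  0.006 -1.   ]
```

View pics/s11.png

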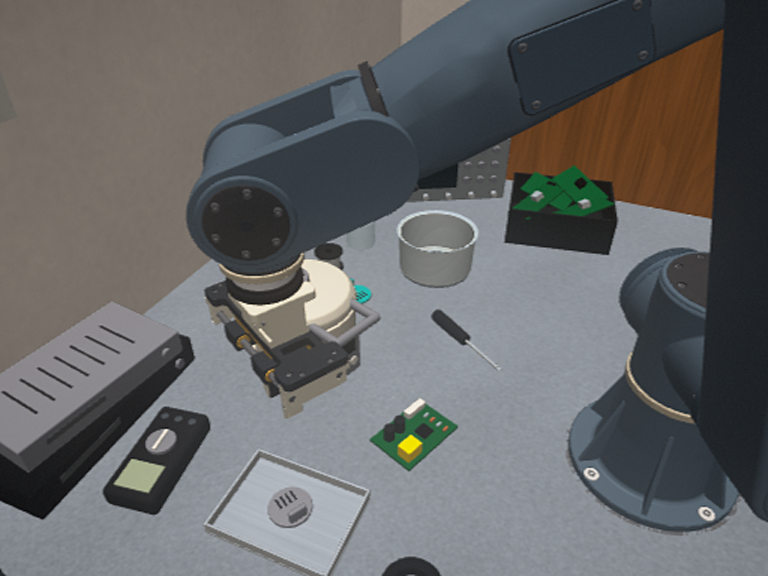

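View pics/s11c.png

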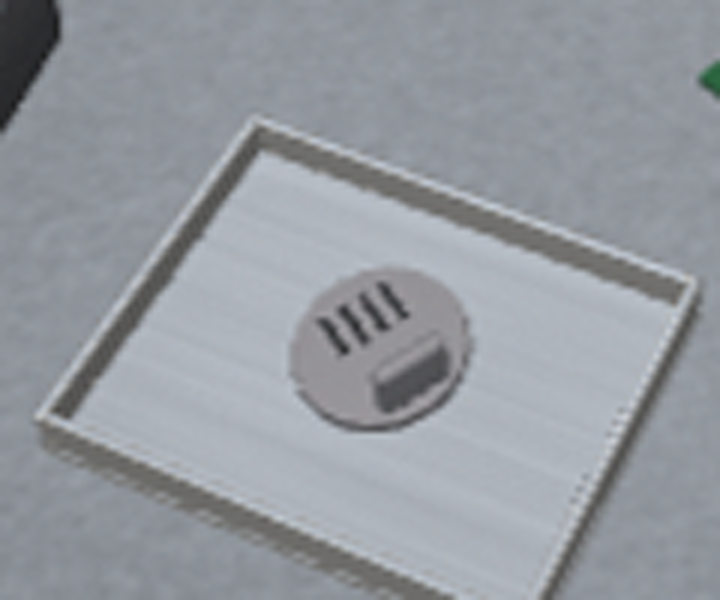

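The cap lies flat and upright mid-tray at (380,350), tab up, with the lid shut and nothing else moved. Next is the handle.

>>> step_arm:
  targets:
    - {"dp": [-20, 14, 0], "yaw": -0.1}
    - {"dp": [-40, 22, 0], "yaw": -0.1}
    - {"dp": [-48, 23, 0], "yaw": 0}
    - {"dp": [-48, 23, 0], "yaw": 0}
    - {"dp": [-36, 18, 0], "yaw": 0}
    - {"dp": [-10, 5, 0], "yaw": 0}
    - {"dp": [0, 0, 0], "yaw": 0}
  hand: 162

```text
time_s: 13.32
tool_pos: [0.4717, 0.0936, 0.2549]
orientation: [[0.284, 0.959, 0.009], [0.959, -0.284, 0.013], [0.015, 0.005, -1.0]]
ft_force: [-0.1, -0.5, 0.5]
finger_gap: 0.0338
```

```bash
python3 -c "
from h import *
go([.468,.072,.18],-16.9)
d=grab('side');save(d,'pics/s12.png',(150,150,290,270),5)
"
```

```text
t 13.32 pos [0.4717 0.0936 0.2549] yang -16.5 dp [-22.9   2.2  74.6] F [-0.13 -0.54  0.52] gap 0.0338
yaw needed 0.007
z [ 0.009  0.013 -1.   ]
```

View pics/s12.png

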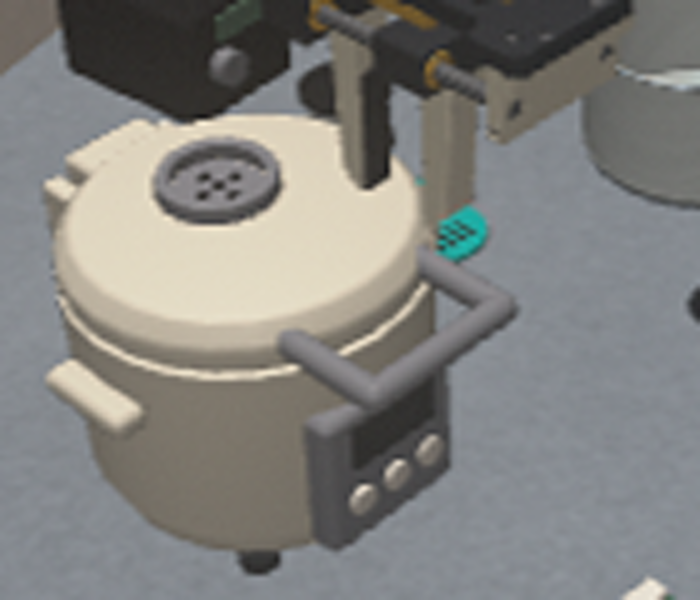

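>>> step_arm:
  targets:
    - {"dp": [-13, 1, 20], "yaw": 0}
    - {"dp": [-9, 1, 25], "yaw": 0}
    - {"dp": [0, 0, 18], "yaw": 0}
    - {"dp": [0, 0, 0], "yaw": 0}

```text
time_s: 13.88
tool_pos: [0.4676, 0.0777, 0.1905]
orientation: [[0.277, 0.961, 0.01], [0.961, -0.278, 0.014], [0.016, 0.006, -1.0]]
ft_force: [0.3, -0.6, 0.8]
finger_gap: 0.0341
```

```bash
python3 -c "
from h import *
go([.468,.072,.141],-16.9)
d=grab('side');save(d,'pics/s13.png',(170,150,280,250),6)
print((proj(d,sensors.read_state()['tool_pos'])-[170,150])*6)
"
```

```text
t 13.88 pos [0.4676 0.0777 0.1905] yang -16.1 dp [-6.2  1.7 49.4] F [ 0.3  -0.62  0.81] gap 0.0341
yaw needed 0.014
z [ 0.01   0.014 -1.   ]
[400.76891938 350.34624192]
```

View pics/s13.png

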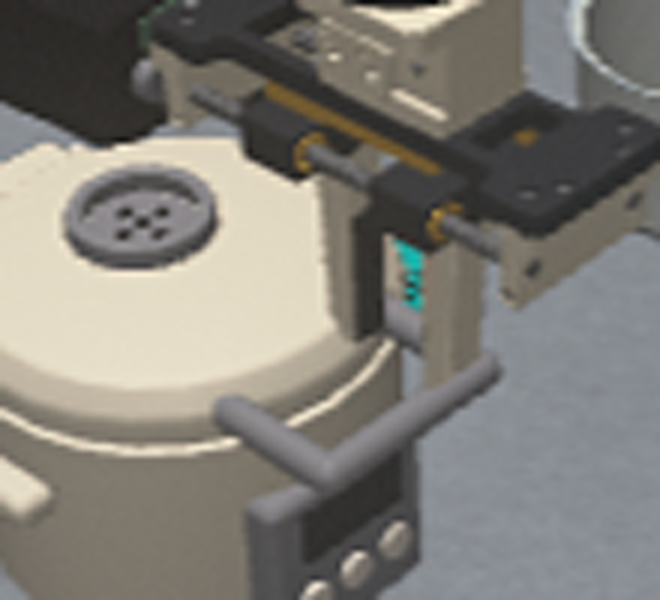

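>>> step_arm:
  targets:
    - {"dp": [-4, 1, 12], "yaw": 0}
    - {"dp": [-2, 1, 15], "yaw": 0}
    - {"dp": [0, 0, 12], "yaw": 0}
    - {"dp": [0, 0, 7], "yaw": 0}
    - {"dp": [0, 0, 0], "yaw": 0}

```text
time_s: 14.55
tool_pos: [0.4694, 0.0725, 0.1431]
orientation: [[0.276, 0.961, 0.013], [0.961, -0.276, 0.014], [0.017, 0.009, -1.0]]
ft_force: [-0.3, 0.3, 0.2]
finger_gap: 0.0338
```

```bash
python3 -c "
from h import *
go([.468,.072,.140],-16.9)
d=grab('side');save(d,'pics/s14.png',(170,150,280,250),6)
"
```

```text
t 14.55 pos [0.4694 0.0725 0.1431] yang -16.0 dp [-1.  -1.3  3.1] F [-0.27  0.28  0.21] gap 0.0338
yaw needed 0.015
z [ 0.013  0.014 -1.   ]
```

View pics/s14.png

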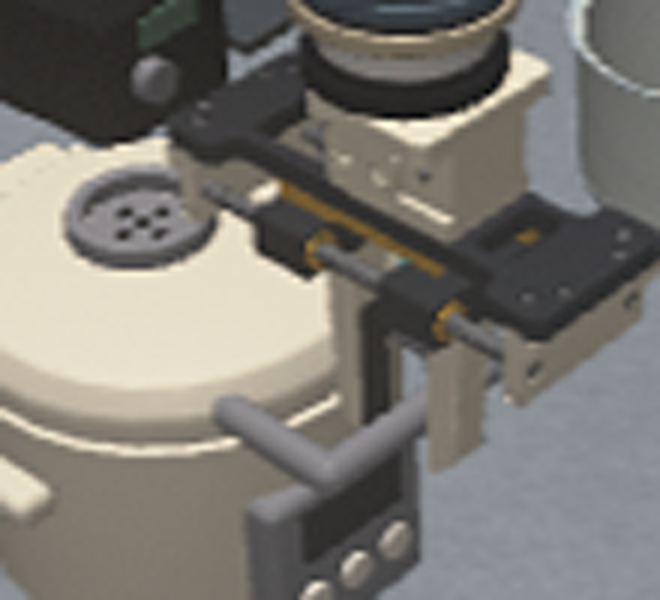

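The fingers straddle the bar at (430,400). I close on it.

>>> step_arm:
  targets:
    - {"dp": [0, 0, 3], "yaw": 0}
    - {"dp": [0, 0, 0], "yaw": 0}
    - {"dp": [0, 0, 0], "yaw": 0}
    - {"dp": [0, 0, 0], "yaw": 0}
    - {"dp": [0, 0, 0], "yaw": 0}
  hand: 255
  squeeze: 15

```text
time_s: 15.22
tool_pos: [0.4681, 0.0731, 0.1406]
orientation: [[0.277, 0.961, 0.01], [0.961, -0.277, 0.015], [0.017, 0.006, -1.0]]
ft_force: [0.3, -1.0, -3.3]
finger_gap: 0.0155
```

```bash
python3 -c "
from h import *
go([.468,.072,.140],-16.9)
p=sensors.read_state()['tool_pos']
# arc in cooker xz: handle relative to hinge (-.244,.012)
r=np.hypot(.244,.012);a0=np.arctan2(.012,.244)
prev=None
for th in np.arange(0,.80,.0785):
    a=a0+th; q=np.array([-r*np.cos(a),r*np.sin(a)])
    if prev is not None: print(round(th,3),'back,up mm',np.round((q-prev)*1000,1))
    prev=q
"
```

```text
t 15.22 pos [0.4681 0.0731 0.1406] yang -16.1 dp [-1.1  0.2  0.6] F [ 0.33 -1.   -3.27] gap 0.0155
yaw needed 0.014
z [ 0.01   0.015 -1.   ]
0.078 back,up mm [ 1.7 19.1]
0.157 back,up mm [ 3.2 18.9]
0.236 back,up mm [ 4.7 18.6]
0.314 back,up mm [ 6.1 18.2]
0.392 back,up mm [ 7.5 17.6]
0.471 back,up mm [ 8.9 17. ]
0.55 back,up mm [10.2 16.2]
0.628 back,up mm [11.4 15.4]
0.706 back,up mm [12.6 14.5]
0.785 back,up mm [13.7 13.4]
```

>>> step_arm:
  targets:
    - {"dp": [0, 0.5, -6], "yaw": 0}
    - {"dp": [0, 1, -10], "yaw": 0}
    - {"dp": [0, 1, -10], "yaw": 0}
    - {"dp": [0, 1.5, -10], "yaw": 0}
    - {"dp": [0, 2, -10], "yaw": 0}
    - {"dp": [0, 2.5, -10], "yaw": 0}

```text
time_s: 15.98
tool_pos: [0.4779, 0.0696, 0.2012]
orientation: [[0.277, 0.961, 0.015], [0.961, -0.277, 0.015], [0.019, 0.01, -1.0]]
ft_force: [6.5, -0.9, -5.0]
finger_gap: 0.0156
```

```bash
cat >> h.py <<'E'
def lid(th):
    s=sensors.read_state();R=np.array(s['orientation']);p=np.array(s['tool_pos'])
    g0=np.array([.4681,.0731,.1406]); cx=np.array([np.cos(np.radians(-16.9)),np.sin(np.radians(-16.9)),0])
    D=p-g0; b,u=D@cx,D[2]
    print('back',b*1e3,'up',u*1e3,'theta from up',np.arcsin((u+.012)/.2443)-.0491,'from both',np.arctan2(u+.012,.244-b)-.0491,'radius',np.hypot(u+.012,.244-b))
    r=.2443;a=th+.0491
    t=g0+cx*(.244-r*np.cos(a))+np.array([0,0,r*np.sin(a)-.012]); print('dp to',th,np.round(R.T@(t-p)*1e3,1),'t',s['time_s'],'F',s['ft_force'],'gap',s['finger_gap'])
E
python3 -c "
from h import *
lid(.785)
d=grab('side');save(d,'pics/s15.png',(140,120,280,250),5)
"
```

```text
back 10.336059969545568 up 60.5732620686272 theta from up 0.2525186315546412 from both 0.25204220876829553 radius 0.24467471311485675
dp to 0.785 [   1.5   70.6 -107.7] t 15.975 F [ 6.45952504 -0.90011418 -5.01103822] gap 0.015552912374453748
```

View pics/s15.png

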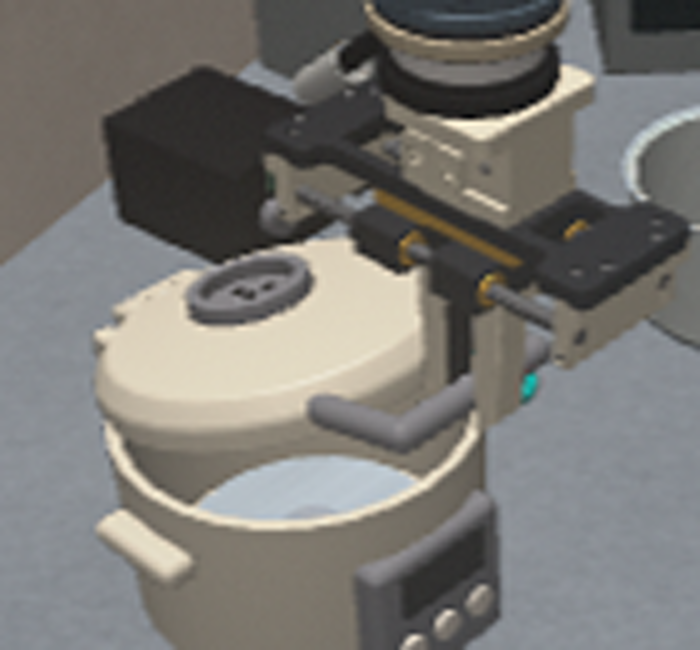

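The lid follows, at about 0.25 rad. I continue along the arc.

>>> step_arm:
  targets:
    - {"dp": [0, 2.5, -9], "yaw": 0}
    - {"dp": [0, 3, -9], "yaw": 0}
    - {"dp": [0, 3.5, -9], "yaw": 0}
    - {"dp": [0, 4, -9], "yaw": 0}
    - {"dp": [0, 4, -8.5], "yaw": 0}
    - {"dp": [0, 4.5, -8.5], "yaw": 0}

```text
time_s: 16.77
tool_pos: [0.5032, 0.0614, 0.2579]
orientation: [[0.277, 0.96, 0.027], [0.961, -0.278, 0.013], [0.02, 0.022, -1.0]]
ft_force: [8.7, 0.5, -8.2]
finger_gap: 0.0157
```

```bash
python3 -c "
from h import *
lid(.785)"
```

```text
back 36.99058722419379 up 117.25631728821007 theta from up 0.5084260251511162 from both 0.5090664869162954 radius 0.24404936495859716
dp to 0.785 [  1.4  44.  -50.7] t 16.775 F [ 8.70867937  0.53739265 -8.15255615] gap 0.015664455274524064
```

>>> step_arm:
  targets:
    - {"dp": [0, 6, -9], "yaw": 0}
    - {"dp": [0, 6.5, -8.5], "yaw": 0}
    - {"dp": [0, 7, -8.5], "yaw": 0}
    - {"dp": [0, 7, -8], "yaw": 0}
    - {"dp": [0, 7, -7.5], "yaw": 0}

```text
time_s: 17.4
tool_pos: [0.5348, 0.0514, 0.3015]
orientation: [[0.277, 0.961, 0.023], [0.961, -0.278, 0.014], [0.02, 0.018, -1.0]]
ft_force: [4.0, 0.5, -5.4]
finger_gap: 0.015
```

```bash
python3 -c "
from h import *
lid(.785)"
```

```text
back 70.13182848264152 up 160.93160834840143 theta from up 0.7373721168342031 from both 0.7335975824095065 radius 0.2452253702877304
dp to 0.785 [ 1.4  9.9 -7.8] t 17.4 F [ 4.00267241  0.53022281 -5.38639309] gap 0.015006269253821794
```

>>> step_arm:
  targets:
    - {"dp": [0, 5, -5], "yaw": 0}
    - {"dp": [0, 4, -3], "yaw": 0}
    - {"dp": [0, 1, 0], "yaw": 0}
    - {"dp": [0, 0, 0], "yaw": 0}
    - {"dp": [0, 0, 0], "yaw": 0}

```text
time_s: 18.02
tool_pos: [0.544, 0.0485, 0.3112]
orientation: [[0.277, 0.961, 0.02], [0.961, -0.277, 0.015], [0.02, 0.015, -1.0]]
ft_force: [-0.4, 1.7, -1.4]
finger_gap: 0.0152
```

```bash
python3 -c "
from h import *
lid(.785)
d=grab('side');save(d,'pics/s16.png',s=1.5);save(d,'pics/s16c.png',(140,80,280,210),5)
lid(.785)"
```

```text
back 79.78801759232147 up 170.56020779771342 theta from up 0.7948575324424967 from both 0.789160336045172 radius 0.24554796809870783
dp to 0.785 [1.5 0.1 1.6] t 18.025 F [-0.41632022  1.67135863 -1.35215284] gap 0.015196677881773703
back 79.79300081272167 up 170.56464822438687 theta from up 0.7948848855054422 from both 0.7891875180954041 radius 0.245547936996801
dp to 0.785 [1.5 0.1 1.6] t 18.075 F [-0.7954387   0.94277701 -0.95981999] gap 0.015180530608938207
```

View pics/s16.png

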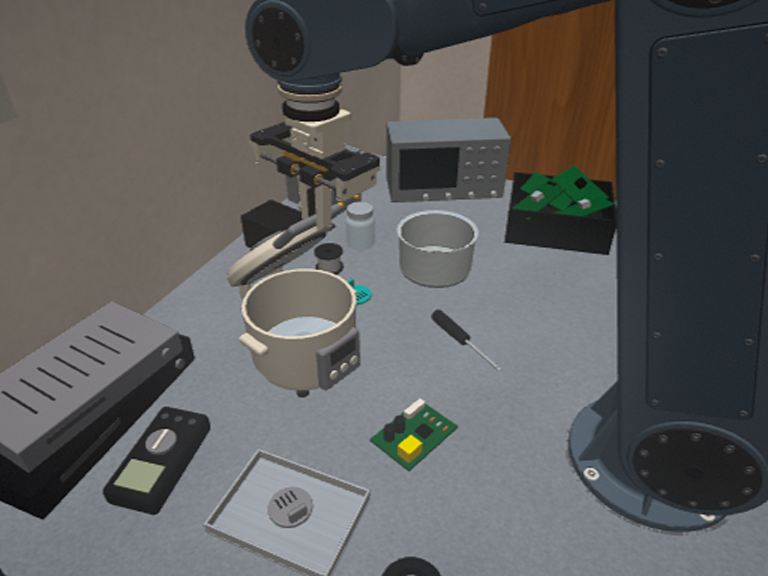

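View pics/s16c.png

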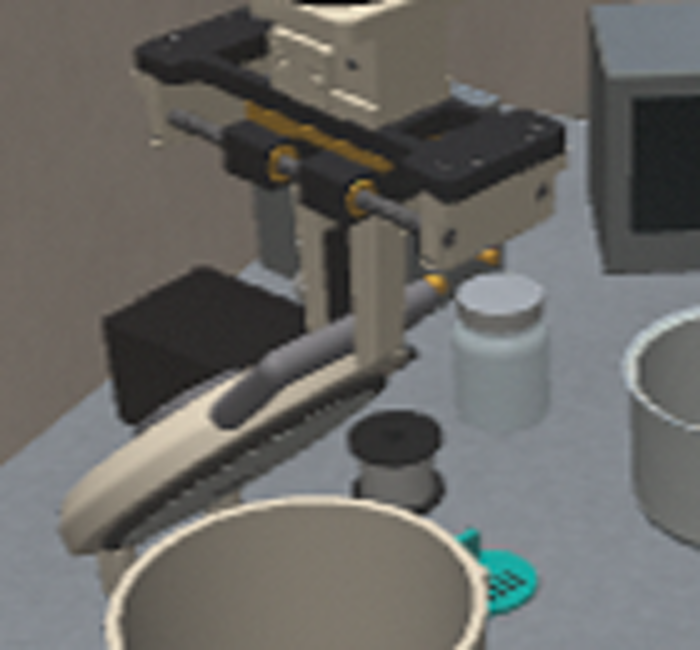

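>>> step_arm:
  targets:
    - {"dp": [0, 0, 0], "yaw": 0}
    - {"dp": [0, 0, 0], "yaw": 0}
    - {"dp": [0, 0, 0], "yaw": 0}

```text
time_s: 18.45
tool_pos: [0.5439, 0.0485, 0.3111]
orientation: [[0.277, 0.961, 0.02], [0.961, -0.277, 0.015], [0.02, 0.015, -1.0]]
ft_force: [-2.0, 1.5, -0.7]
finger_gap: 0.0156
```

```bash
python3 -c "
from h import *
lid(.785)
d=grab('side'); cx=np.array([np.cos(np.radians(-16.9)),np.sin(np.radians(-16.9)),0]);cy=np.array([-cx[1],cx[0],0])
H=np.array([.468,.072,.142])+.244*cx; H[2]=.142
x0,y0=140,80
im=cv2.resize(d['frame'][80:210,140:280,::-1],None,fx=5,fy=5,interpolation=cv2.INTER_CUBIC)
for th,c in((.68,(255,0,0)),(.785,(0,0,255)),(.89,(0,255,0))):
    a=th+.0491;m=H-cx*.2443*np.cos(a)+np.array([0,0,.2443*np.sin(a)])
    p=[tuple(int(v) for v in (proj(d,m+cy*k)-[140,80])*5) for k in(-.043,.043)]
    cv2.line(im,p[0],p[1],c,1)
cv2.imwrite('pics/s17.png',im)
"
```

```text
back 79.66418358632636 up 170.4663908328381 theta from up 0.7942798157271312 from both 0.7885299063590127 radius 0.24556108067018817
dp to 0.785 [1.5 0.2 1.5] t 18.45 F [-1.99422681  1.45168618 -0.74134999] gap 0.015611374526839614
```

View pics/s17.png

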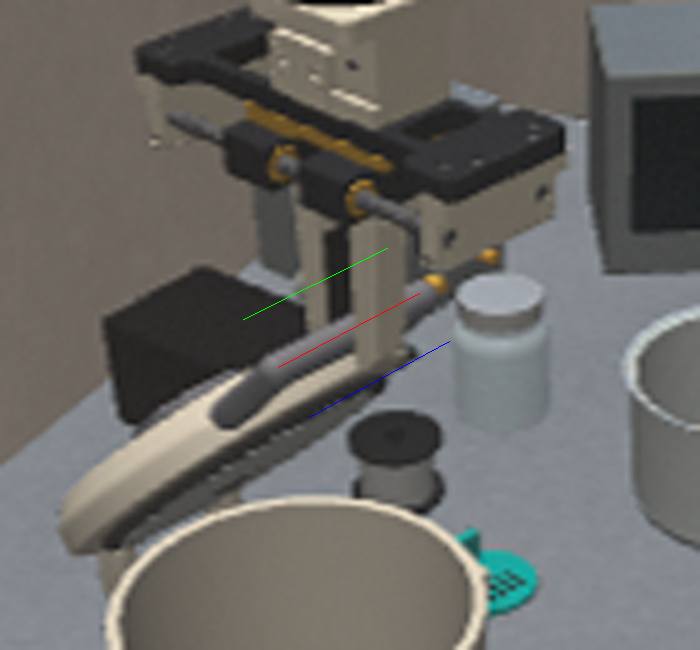

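The bar at (340,335) lies on the red 45° line, far from both limits, and the readings are steady. I hand in.

```bash
python3 -c "
from h import *
print(workorder.hand_in())
lid(.785)"
```

```text
the job is handed in; nothing more can be done
None
the job is handed in; nothing more can be done
```

The steam cap is off the lid and lying in the parts tray, and the gripper is holding the lid open at about 45°. I handed the job in at about 18.5 s, well under the 59 s limit; handing in gives no verdict.

- **Tipping the cap:** A straight lift by the tab brought the cap up level, not tipped. I then set it about 8 mm back on the collar and pressed the tab down. That tipped it clearly past 7° at its seat with the lid shut; I judged the angle by eye and from the jaws spreading to 9.8 mm.
- **Laying it in the tray:** I lowered the cap until it touched down at about 8 N and released it. The pictures show it flat, right way up and near the middle of the tray, with the lid still shut.
- **Holding the lid:** The handle bar is pinched with a 15 N grip setting. The last checks put the lid at about 0.79 rad from the tool's position. In the picture, the bar lies on the projected 45° line, and the readings were steady over the last 0.4 s.
- **One small disagreement:** The measured swing radius was about 1 mm more than the geometry says, probably a slight slip of the bar in the fingers. That is worth about 0.005 rad, well inside the limits.
- **Bystanders:** In the last full side picture, none of those in view looked moved. I did not measure them, and the side view shows only the edge of the tape roll.

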